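# Find the free brake caliper with a feeler gauge

## Robot

A 6-joint arm with a two-finger parallel gripper is mounted at the origin on the work surface. World frame = base frame: x ahead of the robot, y to its left, z up, the work surface at z = 0. Lengths are in m, angles in degrees, forces in N, time in s.
With the tool pointing down it reaches from about 0.425 to 0.925 m from the base axis. Payload 12.5 kg.
Tool frame: the origin (TCP) lies midway between the tips of the shut fingers; the grasp point (between the pads) lies 19 mm behind it (manip.hold_point_z is the distance from the TCP to the grasp point, in m); z points along the fingers, y is the line along which they close (so a half turn about z gives the same grasp; the last joint's range is limited). The gripper opens to 85 mm and grips with 20 to 120 N. Pads are 22 mm wide; open, the fingers measure 114 mm over their backs; the gripper's body (76 mm by 85 mm) begins 54 mm behind the grasp point. The pads swing forward as they close: fully open they stand 13 mm farther back than shut.
Start: joints at [66.314, 28.126, 89.318, -0, 62.55, -6.05], TCP at [0.189, 0.596, 0.231] pointing down, gripper open.
Joint ranges: [-177.58, 177.58], [-47.91, 125.51], [2.72, 160], [-65.01, 245.01], [3.68, 167.84], [-153.87, 153.87]. Speed limits (degrees/s): [127.2, 127.2, 159.86, 180, 180, 180].

## Interface

Orientations are given as a 3x3 rotation matrix whose columns are the frame's x, y, z axes.
In Python, from bench import manip gives the robot as it stands.
- The arm moves only by the tool send_rows, never from a script. Its argument "rows" is a list of rows, each a list of 3 entries, a list of its own where there are three numbers: the shift along the tool's x, y, z in units of 0.2 m (1.0 is 0.2 m), then the turn, a rotation vector about the tool's x, y, z in units of pi rad (1.0 is pi rad), then the finger opening in mm, from 0 to 85.4. In form: [[[x, y, z], [ax, ay, az], jaw], ...]. A call has 1 to 12 rows; each row shifts and turns the commanded pose from where the row before left it, along the tool's axes as they then stand; what a row does not reach is not made up. A row lasts 1/10 s, in which the tool goes at most 50 mm and 8.59 degrees, less where a joint would pass 70% of its speed; a pose out of reach is approached as far as the arm can. A call with a number of a shift or a turn outside -1 to 1 is refused whole. A call with a gripper value outside its range is refused whole. The fingers move at their own pace and stop on an object; "grip_force" is the grip in N (left out, the last holds). Time passes only in rows, so rows that do not move let the fingers close. It gives the time, the measured TCP pose, the force, the opening and the grip force at its end, in the units of the state.
- manip.sense(): the state, without advancing time (a new reading comes with each control period).
- manip.camera(name): name is "scene" or "side" or "wrist"; returns the picture (400x640x3 uint8, red, green, blue); there is no depth.
- manip.get_calibration(name): a dict with "camera_matrix" (3x3 intrinsics, pixels), "xyz" and "attitude" of the camera in the world. Camera axes: x right, y down, z forward; pixel columns grow to the right and rows downward; lengths in m; the calibration is good to about 2 mm. A picture is of the moment at which its call begins: read the wrist's pose just before it. get_calibration takes no time and is no camera call; for the wrist camera it gives the pose at the moment of the call.
- manip.close_job(): hands the job in; it is judged then, once.
Trained networks look in the newest picture that a camera, given by its name, has taken for a name from the list of things; names that differ only in an ending like _2 or _b are one class to them, and where a whole thing is asked for, a point or a joint stands for the part that bears it (a point fixed in the world has none). Each returns a list of dicts, best first, with "p" (0 to 1); they miss things now and then, are a little off and sometimes report something else, mostly with a low value. They report only what shows in the picture. A call takes as long as a camera call. They do not tell look-alikes from the thing itself.
- manip.boxes_of(camera, label): "location" ([x, y, z] in m, in world coordinates, good to about 4 mm: the middle of the surface that is visible of it).
- manip.mark_of(camera, label): "location" ([x, y, z] in m, in world coordinates, good to about 4 mm: a listed point, or the origin of a listed thing).
The state is a dict: "time_s": time; "joint_positions": joint angles; "joint_vel": joint speeds; "effort": joint torques, N m; "tool_pos": TCP position; "ee_rot": TCP orientation; "wrist_force": force on the tool from outside, world axes, zero at the start; "ft_torque": the same for the moment, N m; "finger_gap": opening from 0.0 (shut) to 1.0 (fully open); "grasp_force": force on a finger pad.
Only numpy, scipy, OpenCV 4.12 (cv2) and the standard library are available. Lean on these libraries where they do the work, as an engineer would, in place of code of your own. Each camera call takes 0.05 s, during which the arm holds its last target. There are 200 camera calls.

## Task

Two of the three red brake calipers are still blocked inside their pad gap. Take the yellow-handled feeler gauge from its stand, slide its blade into the calipers' gaps to feel which one lets it in freely, never forcing it, and leave the gauge standing in that one with the blade fully home. Leave everything else on the bench where it is.

Things in the scene. Friction and masses are not known exactly. Their poses are not given: they have to be found in the camera images.
- gauge_grip (a point): feeler gauge: yellow handle 18 (x) x 26 (y) x 46 (z) mm on a dark collar 30 x 40 x 6 mm; below it a steel blade 5 (x) x 22 (y) mm, 50 mm long. 56 to 104 g. Point: handle centre, 29 mm above the collar's underside, 79 mm above the blade's end; z from blade to handle. At the start it stands upright in the stand, blade down, axes as the stand's. Same when turned half round
- stand: black block 60 x 70 x 70 mm on a foot 80 x 90 x 6 mm, fixed; slot 9 (x) x 27 (y) mm, 60 mm deep, in its top (70 mm up) for the blade; the gauge's collar rests on its top. Origin: centre of the underside; z up
- cradle: steel base plate 150 x 370 x 12 mm, fixed, with the calipers' row along y, z up; origin: centre of the underside. Mouths at x -20, z 105, y +115, 0, -115 mm; highest edge 125 mm up. In two calipers (differs each time) a sprung keeper blocks the gap 22 mm down: gives at 5 N, then 250 N/m, and pushes the blade back out. In the third the blade slides home with under 1.5 N of rubbing
- caliper_left: left (seen from the robot) of three like red calipers, 69 x 90 x 64 mm, fixed. Origin: centre of the gap's mouth, level with its top face. z: out of the gap along its depth, up and back to the robot, 35 degrees from vertical; x: across the gap; y: along it. Gap between dark pads 8.5 mm wide (x), 40 long (y), over 52 deep; mouth flared at 45 degrees to about 16 mm
- caliper_middle: middle one of the three, exactly like caliper_left, axes and origin likewise
- caliper_right: right one of the three, exactly like caliper_left, axes and origin likewise
- socket: bystander: steel impact socket, upright tube 30 mm across, 50 high; origin at the middle of its underside
- lugnut1: bystander: steel lug nut, 26 mm across, 28 high; origin at the middle of its underside
- lugnut2: bystander: steel lug nut, 26 mm across, 28 high; origin at the middle of its underside
- bearing: bystander: dark wheel bearing ring lying flat, 64 mm across, 18 high; origin at the middle of its underside
- spray: bystander: upright white and blue spray can, red cap, 62 mm across, 130 high; origin at the middle of its underside
- grease: bystander: grey grease jar, 68 mm across, 70 high; origin at the middle of its underside
- sparepad: bystander: spare brake pad lying flat, 50 x 90 x 14 mm; origin at the middle of its underside
- wrench: bystander: steel wrench lying flat, 180 mm long; origin at the middle of its underside
Not all that is in view belongs to the job. Of the things that look like the part that bears gauge_grip, the largest one is meant.

How it is judged (in metres and radians):
On the way:
1. the gauge is carried away from its stand (horizontal distance between gauge_grip and stand above 0.08 m), for 0.1 s.
At the end, for the whole second after the job is handed in: The gauge, let go, stays in one caliper's gap: collar on the mouth (handle centre 22 to 34 mm out from it), within 7 mm of centre across the gap and 22 mm along it, in line with the gap within 0.15 rad. Only the unblocked caliper lets it stay so (((z of gauge_grip in the frame of caliper_left between 0.022 and 0.034 m and x of gauge_grip in the frame of caliper_left between -0.007 and 0.007 m and y of gauge_grip in the frame of caliper_left between -0.022 and 0.022 m and angle between the z axis of gauge_grip and the z axis of caliper_left, either way round below 0.15 rad) or (z of gauge_grip in the frame of caliper_middle between 0.022 and 0.034 m and x of gauge_grip in the frame of caliper_middle between -0.007 and 0.007 m and y of gauge_grip in the frame of caliper_middle between -0.022 and 0.022 m and angle between the z axis of gauge_grip and the z axis of caliper_middle, either way round below 0.15 rad) or (z of gauge_grip in the frame of caliper_right between 0.022 and 0.034 m and x of gauge_grip in the frame of caliper_right between -0.007 and 0.007 m and y of gauge_grip in the frame of caliper_right between -0.022 and 0.022 m and angle between the z axis of gauge_grip and the z axis of caliper_right, either way round below 0.15 rad))); the robot touches nothing.
It fails at once if the gauge is pressed against the calipers or cradle with more than 40 N (contact force between gauge and cradle above 40 N).
It fails at once if a bystander is moved by more than 30 mm (distance of any of socket, lugnut1, lugnut2, bearing, spray, grease, sparepad, wrench from where it was at the start of the episode above 0.03 m).
It also fails if it takes over 48 s, if anything falls off the work surface, if the arm or the gripper's body presses on something with over 40 N, if the wrist force passes 120 N, or if a joint passes its speed limit or range.

## Working session

There is one attempt and no reset: what is moved stays moved. The work goes in short steps, Python scripts to look and compute and a tool call to move; the robot and the scene stay as the last step left them, time stands still between calls to the robot, and variables do not carry over. Pictures are saved under pics/ and viewed, at most 10 in all, crops included, and the job is handed in when it is done.

Besides the shell and the picture viewer there is one more tool, called after "Request:" as name([rows], argument=value, ...), one row to a line, values as JSON. send_rows: Moves the arm, as the interface text tells. Its arguments: {"type":"object","properties":{"rows":{"type":"array","items":{"type":"array"}},"grip_force":{"type":"number"}},"required":["rows"]}

```bash
mkdir -p pics; python3 - <<'E'
from bench import manip
import cv2,numpy as np
for c in ["scene","side"]:
    im=manip.camera(c); cv2.imwrite(f"pics/{c}0.png",im[:,:,::-1])
    k=manip.get_calibration(c); print(c,np.round(k["xyz"],3),np.round(k["attitude"],3).tolist(),np.round(k["camera_matrix"],0).tolist())
    for l in ["gauge_grip","stand","cradle","caliper_left","caliper_middle","caliper_right","spray","grease","socket"]:
        print(l,[(np.round(d["location"],3).tolist(),round(d["p"],2)) for d in manip.mark_of(c,l)[:4]])
s=manip.sense(); print(s["time_s"],s["ee_rot"],s["finger_gap"], s["wrist_force"],manip.hold_point_z)
E
```

```text
scene [ 1.098 -0.594  0.863] [[0.693, 0.488, -0.53], [0.721, -0.466, 0.514], [0.004, -0.738, -0.674]] [[464.0, 0.0, 319.0], [0.0, 464.0, 203.0], [0.0, 0.0, 1.0]]
gauge_grip [([0.479, 0.217, 0.058], 0.64), ([0.334, 0.369, 0.058], 0.58), ([0.462, 0.331, 0.096], 0.55)]
stand [([0.461, 0.327, 0.001], 0.65)]
cradle [([0.643, -0.076, -0.002], 0.59)]
caliper_left [([0.607, 0.035, 0.105], 0.77)]
caliper_middle [([0.622, -0.084, 0.102], 0.67)]
caliper_right [([0.646, -0.197, 0.107], 0.65)]
spray [([0.572, -0.417, 0.001], 0.61)]
grease [([0.433, -0.049, -0.001], 0.73), ([0.668, 0.231, -0.003], 0.66)]
socket [([0.427, -0.139, 0.0], 0.81)]
side [0.447 0.922 0.747] [[-0.998, -0.023, 0.058], [-0.061, 0.574, -0.816], [-0.015, -0.818, -0.575]] [[368.0, 0.0, 322.0], [0.0, 368.0, 203.0], [0.0, 0.0, 1.0]]
gauge_grip [([0.337, 0.366, 0.06], 0.74), ([0.461, 0.327, 0.096], 0.65), ([0.475, 0.216, 0.063], 0.63)]
stand [([0.466, 0.326, 0.0], 0.82), ([0.602, 0.034, 0.104], 0.54)]
cradle [([0.429, -0.141, -0.0], 0.63), ([0.647, -0.079, 0.001], 0.56)]
caliper_left [([0.603, 0.035, 0.106], 0.63)]
caliper_middle [([0.626, -0.08, 0.109], 0.96)]
caliper_right [([0.646, -0.194, 0.105], 0.62), ([0.674, 0.229, 0.002], 0.48)]
spray [([0.569, -0.414, 0.004], 0.77), ([0.434, 0.045, -0.002], 0.57)]
grease [([0.675, 0.229, 0.0], 0.89)]
socket [([0.428, -0.139, 0.003], 0.64), ([0.459, 0.328, 0.098], 0.47), ([0.432, -0.36, -0.002], 0.39)]
1.0 [[-9.53000910e-01  3.02967430e-01  5.26240473e-05]
 [ 3.02967430e-01  9.53000911e-01  6.94112507e-06]
 [-4.80478302e-05  2.25582709e-05 -9.99999999e-01]] 0.9962696753508672 [ 0.32541216  0.42997731 -1.3531305 ] 0.0187
```

View pics/scene0.png

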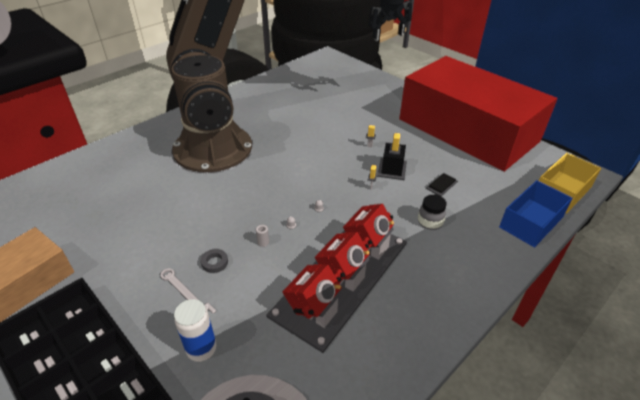

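View pics/side0.png

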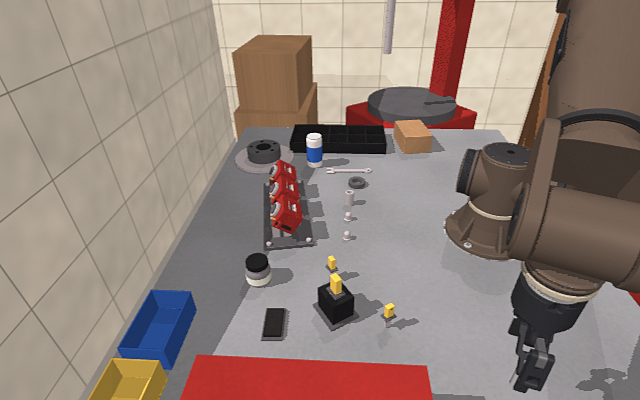

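```bash
cat > h.py <<'E'
from bench import manip
import numpy as np, cv2
from scipy.spatial.transform import Rotation as Ro
def pose(): 
    s=manip.sense(); return np.array(s["tool_pos"]),np.array(s["ee_rot"]),s
def plan(p1,R1,n,p0=None,R0=None):
    """n equal rows from the measured pose to (p1,R1), in interface units"""
    p,R,s=pose()
    p=p if p0 is None else p0; R=R if R0 is None else R0
    w=Ro.from_matrix(R.T@R1).as_rotvec()/n; d=(np.array(p1)-p)/n
    print("mm/row",round(np.linalg.norm(d)*1e3,1),"deg/row",round(np.degrees(np.linalg.norm(w)),2))
    for i in range(n):
        Ri=R@Ro.from_rotvec(w*i).as_matrix()
        print(np.round(Ri.T@d/0.2,3).tolist(),np.round(w/np.pi,4).tolist())
def down(yaw): # tool down, closing axis y at this yaw (deg)
    a=np.radians(yaw); y=np.array([np.cos(a),np.sin(a),0]); z=np.array([0,0,-1.]); return np.column_stack([np.cross(y,z),y,z])
def st():
    p,R,s=pose(); print("t",round(s["time_s"],2),"p",np.round(p,4),"F",np.round(s["wrist_force"],1),"gap",round(s["finger_gap"],3),"gf",s["grasp_force"],"j",np.round(s["joint_positions"],0)); print(np.round(R,3).tolist())
def save(c,n,box=None,f=1):
    im=manip.camera(c)[:,:,::-1]
    if box: im=im[box[1]:box[3],box[0]:box[2]]
    cv2.imwrite(f"pics/{n}.png",cv2.resize(im,None,fx=f,fy=f,interpolation=cv2.INTER_CUBIC))
E
python3 - <<'E'
from h import *
p,R,s=pose(); k=manip.get_calibration("wrist")
print("cam in tool",R.T@(k["xyz"]-p)); print(np.round(R.T@k["attitude"],3)); print(np.round(k["camera_matrix"]))
st(); plan([0.43,0.33,0.29],R,10)
E
```

```text
cam in tool [ 0.07393622 -0.0002521  -0.14281323]
[[ 0.001 -0.957 -0.289]
 [ 1.     0.001 -0.   ]
 [ 0.001 -0.289  0.957]]
[[293.   0. 323.]
 [  0. 293. 203.]
 [  0.   0.   1.]]
t 1.0 p [0.1893 0.5956 0.2313] F [ 0.3  0.4 -1.4] gap 0.996 gf 0.0 j [66. 28. 89. -0. 63. -6.]
[[-0.953, 0.303, 0.0], [0.303, 0.953, 0.0], [-0.0, 0.0, -1.0]]
mm/row 36.3 deg/row 0.0
[-0.155, -0.09, -0.029] [0.0, 0.0, 0.0]
[-0.155, -0.09, -0.029] [0.0, 0.0, 0.0]
[-0.155, -0.09, -0.029] [0.0, 0.0, 0.0]
[-0.155, -0.09, -0.029] [0.0, 0.0, 0.0]
[-0.155, -0.09, -0.029] [0.0, 0.0, 0.0]
[-0.155, -0.09, -0.029] [0.0, 0.0, 0.0]
[-0.155, -0.09, -0.029] [0.0, 0.0, 0.0]
[-0.155, -0.09, -0.029] [0.0, 0.0, 0.0]
[-0.155, -0.09, -0.029] [0.0, 0.0, 0.0]
[-0.155, -0.09, -0.029] [0.0, 0.0, 0.0]
```

Request:
send_rows([
  [[-0.155,-0.09,-0.029],[0,0,0],85],
  [[-0.155,-0.09,-0.029],[0,0,0],85],
  [[-0.155,-0.09,-0.029],[0,0,0],85],
  [[-0.155,-0.09,-0.029],[0,0,0],85],
  [[-0.155,-0.09,-0.029],[0,0,0],85],
  [[-0.155,-0.09,-0.029],[0,0,0],85],
  [[-0.155,-0.09,-0.029],[0,0,0],85],
  [[-0.155,-0.09,-0.029],[0,0,0],85],
  [[-0.155,-0.09,-0.029],[0,0,0],85],
  [[-0.155,-0.09,-0.029],[0,0,0],85],
  [[0,0,0],[0,0,0],85],
  [[0,0,0],[0,0,0],85],
])

```text
time_s: 2.2
tool_pos: [0.4305, 0.3297, 0.2894]
ee_rot: [[-0.952, 0.305, 0.0], [0.305, 0.952, 0.0], [0.0, 0.0, -1.0]]
wrist_force: [0.1, -0.6, -0.0]
finger_gap: 0.997
grasp_force: 0.0
```

```bash
python3 - <<'E'
from h import *
st(); save("wrist","w1")
for l in ["gauge_grip","stand"]:
    print(l,[(np.round(d["location"],4).tolist(),round(d["p"],2)) for d in manip.mark_of("wrist",l)[:4]])
# rectify onto horizontal plane z=.125 (handle top) and z=.07 (stand top): orientation of yellow/black
im=manip.camera("wrist"); k=manip.get_calibration("wrist"); K=np.array(k["camera_matrix"]);C=np.array(k["xyz"]);A=np.array(k["attitude"])
hsv=cv2.cvtColor(im,cv2.COLOR_RGB2HSV)
G=0.0005; cx,cy=0.462,0.328
for z,name in [(0.122,"top"),(0.07,"stand")]:
    # map: pixel(u,v)-> world x=cx+(v-100)*-G*..., columns=-y, rows=-x
    u,v=np.meshgrid(np.arange(400),np.arange(400)); W=np.stack([cx-(v-200)*G,cy-(u-200)*G,np.full(u.shape,z)],-1)
    q=(W-C)@A; m=q@K.T; m=m[...,:2]/m[...,2:]
    cv2.imwrite(f"pics/rect_{name}.png",cv2.remap(im,m[...,0].astype(np.float32),m[...,1].astype(np.float32),cv2.INTER_CUBIC)[:,:,::-1])
a=cv2.imread("pics/rect_top.png");b=cv2.imread("pics/rect_stand.png");cv2.imwrite("pics/rect.png",np.hstack([a,b]))
E
```

```text
t 2.2 p [0.4305 0.3297 0.2894] F [ 0.1 -0.6 -0. ] gap 0.997 gf 0.0 j [ 30.  18.  96.   0.  65. -42.]
[[-0.952, 0.305, 0.0], [0.305, 0.952, 0.0], [0.0, 0.0, -1.0]]
gauge_grip [([0.4627, 0.3287, 0.1031], 0.88), ([0.4761, 0.2169, 0.0595], 0.85), ([0.3392, 0.3659, 0.0627], 0.78)]
stand [([0.462, 0.3267, 0.0002], 0.86)]
```

View pics/rect.png

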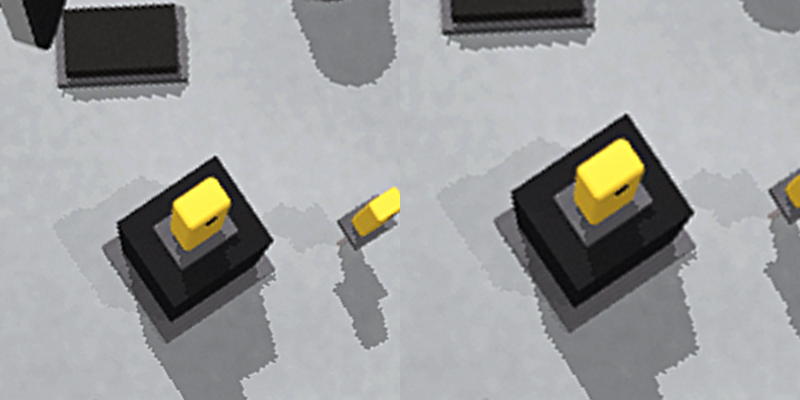

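```bash
python3 - <<'E'
from h import *
p,R,s=pose(); R1=down(34); plan([0.4615,0.3278,0.15],R1,6)
print("then down",(0.15-0.083)/.2/4)
E
```

```text
mm/row 23.8 deg/row 6.41
[-0.026, 0.006, 0.116] [-0.0, -0.0, 0.0356]
[-0.025, 0.008, 0.116] [-0.0, -0.0, 0.0356]
[-0.024, 0.011, 0.116] [-0.0, -0.0, 0.0356]
[-0.023, 0.014, 0.116] [-0.0, -0.0, 0.0356]
[-0.021, 0.016, 0.116] [-0.0, -0.0, 0.0356]
[-0.019, 0.019, 0.116] [-0.0, -0.0, 0.0356]
then down 0.08374999999999998
```

Request:
send_rows([
  [[-0.026,0.006,0.116],[0,0,0.0356],85],
  [[-0.025,0.008,0.116],[0,0,0.0356],85],
  [[-0.024,0.011,0.116],[0,0,0.0356],85],
  [[-0.023,0.014,0.116],[0,0,0.0356],85],
  [[-0.021,0.016,0.116],[0,0,0.0356],85],
  [[-0.019,0.019,0.116],[0,0,0.0356],60],
  [[0,0,0],[0,0,0],60],
  [[0,0,0],[0,0,0],60],
])

```text
time_s: 3.2
tool_pos: [0.4616, 0.3277, 0.1504]
ee_rot: [[-0.561, 0.828, -0.001], [0.828, 0.561, -0.0], [0.0, -0.001, -1.0]]
wrist_force: [0.1, -0.0, -0.2]
finger_gap: 0.702
grasp_force: 0.0
```

```bash
python3 - <<'E'
from h import *
st(); save("wrist","w2")
print([(np.round(d["location"],4).tolist(),round(d["p"],2)) for d in manip.mark_of("wrist","gauge_grip")[:4]])
E
```

```text
t 3.2 p [0.4616 0.3277 0.1504] F [ 0.1 -0.  -0.2] gap 0.702 gf 0.0 j [ 29.  29. 103.   0.  48.  -5.]
[[-0.561, 0.828, -0.001], [0.828, 0.561, -0.0], [0.0, -0.001, -1.0]]
[([0.341, 0.3661, 0.061], 0.89), ([0.4755, 0.2185, 0.0631], 0.73), ([0.4653, 0.3301, 0.1035], 0.67)]
```

View pics/w2.png

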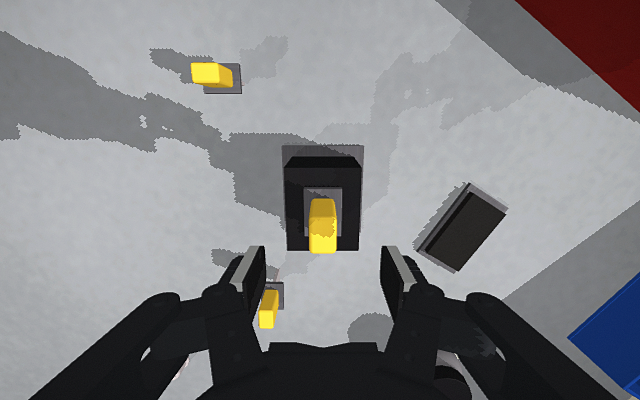

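Request:
send_rows([
  [[0,0,0.084],[0,0,0],60],
  [[0,0,0.084],[0,0,0],60],
  [[0,0,0.084],[0,0,0],60],
  [[0,0,0.084],[0,0,0],40],
  [[0,0,0],[0,0,0],15],
  [[0,0,0],[0,0,0],10],
  [[0,0,0],[0,0,0],5],
  [[0,0,0],[0,0,0],5],
  [[0,0,0],[0,0,0],5],
], grip_force=60)

```text
time_s: 4.2
tool_pos: [0.4624, 0.3275, 0.084]
ee_rot: [[-0.558, 0.83, 0.002], [0.83, 0.558, 0.001], [-0.0, 0.002, -1.0]]
wrist_force: [-1.8, 0.2, 7.6]
finger_gap: 0.204
grasp_force: 59.5
```

```bash
python3 - <<'E'
from h import *
st()
# better caliper estimate
for c in ["scene","side"]:
    manip.camera(c)
    for l in ["caliper_left","caliper_middle","caliper_right"]:
        print(c,l,[(np.round(d["location"],4).tolist(),round(d["p"],2)) for d in manip.mark_of(c,l)[:2]])
E
```

```text
t 4.2 p [0.4624 0.3275 0.084 ] F [-1.8  0.2  7.6] gap 0.204 gf 59.507328271865845 j [ 29.  34. 106.   0.  40.  -5.]
[[-0.558, 0.83, 0.002], [0.83, 0.558, 0.001], [-0.0, 0.002, -1.0]]
scene caliper_left [([0.6021, 0.032, 0.1039], 0.85), ([0.5704, -0.419, 0.0021], 0.67)]
scene caliper_middle [([0.6247, -0.0847, 0.1023], 0.92)]
scene caliper_right [([0.6477, -0.1979, 0.1041], 0.58)]
side caliper_left [([0.6057, 0.0332, 0.1029], 0.73)]
side caliper_middle [([0.629, -0.0786, 0.107], 0.8)]
side caliper_right [([0.6447, -0.1941, 0.1046], 0.66), ([0.4645, 0.3278, 0.0028], 0.28)]
```

```bash
cat >> h.py <<'E'
c35,s35=np.cos(np.radians(35)),np.sin(np.radians(35))
MID=np.array([.6253,-.0812,.105]); YAW=10.3
def cal(i,mid=None,yaw=None): # i=+1 left,0,-1 right -> mouth, R(caliper), R(tool)
    mid=MID if mid is None else mid; a=np.radians(YAW if yaw is None else yaw)
    x=np.array([c35*np.cos(a),c35*np.sin(a),s35]); y=np.array([-np.sin(a),np.cos(a),0]); z=np.cross(x,y)
    return mid+.115*i*y, np.column_stack([x,y,z]), np.column_stack([y,x,-z])
E
python3 - <<'E'
from h import *
m,Rc,Rt=cal(1); p,R,s=pose(); print(m)
plan(m+Rc[:,2]*.104,Rt,11,p0=p+[0,0,.16])
E
```

```text
[0.60473775 0.03194678 0.105     ]
mm/row 29.3 deg/row 3.81
[-0.137, -0.046, 0.024] [-0.0174, -0.0037, 0.0116]
[-0.138, -0.042, 0.024] [-0.0174, -0.0037, 0.0116]
[-0.139, -0.039, 0.023] [-0.0174, -0.0037, 0.0116]
[-0.14, -0.035, 0.023] [-0.0174, -0.0037, 0.0116]
[-0.141, -0.031, 0.022] [-0.0174, -0.0037, 0.0116]
[-0.142, -0.027, 0.022] [-0.0174, -0.0037, 0.0116]
[-0.143, -0.023, 0.023] [-0.0174, -0.0037, 0.0116]
[-0.143, -0.019, 0.023] [-0.0174, -0.0037, 0.0116]
[-0.144, -0.015, 0.024] [-0.0174, -0.0037, 0.0116]
[-0.144, -0.011, 0.025] [-0.0174, -0.0037, 0.0116]
[-0.144, -0.008, 0.026] [-0.0174, -0.0037, 0.0116]
```

Request:
send_rows([
  [[0,0,-0.1],[0,0,0],5],
  [[0,0,-0.175],[0,0,0],5],
  [[0,0,-0.175],[0,0,0],5],
  [[0,0,-0.175],[0,0,0],5],
  [[0,0,-0.175],[0,0,0],5],
  [[0,0,0],[0,0,0],5],
])

```text
time_s: 5.2
tool_pos: [0.4632, 0.3279, 0.2478]
ee_rot: [[-0.558, 0.83, 0.007], [0.83, 0.558, 0.004], [-0.001, 0.008, -1.0]]
wrist_force: [-0.1, 0.6, -1.2]
finger_gap: 0.205
grasp_force: 58.7
```

Request:
send_rows([
  [[-0.137,-0.046,0.024],[-0.0174,-0.0037,0.0116],5],
  [[-0.138,-0.042,0.024],[-0.0174,-0.0037,0.0116],5],
  [[-0.139,-0.039,0.023],[-0.0174,-0.0037,0.0116],5],
  [[-0.14,-0.035,0.023],[-0.0174,-0.0037,0.0116],5],
  [[-0.141,-0.031,0.022],[-0.0174,-0.0037,0.0116],5],
  [[-0.142,-0.027,0.022],[-0.0174,-0.0037,0.0116],5],
  [[-0.143,-0.023,0.023],[-0.0174,-0.0037,0.0116],5],
  [[-0.143,-0.019,0.023],[-0.0174,-0.0037,0.0116],5],
  [[-0.144,-0.015,0.024],[-0.0174,-0.0037,0.0116],5],
  [[-0.144,-0.011,0.025],[-0.0174,-0.0037,0.0116],5],
  [[-0.144,-0.008,0.026],[-0.0174,-0.0037,0.0116],5],
  [[0,0,0],[0,0,0],5],
])

```text
time_s: 6.4
tool_pos: [0.5386, 0.0486, 0.1927]
ee_rot: [[-0.215, 0.828, 0.519], [0.977, 0.182, 0.114], [-0.0, 0.531, -0.847]]
wrist_force: [-0.6, 0.1, -0.9]
finger_gap: 0.201
grasp_force: 58.8
```

```bash
python3 - <<'E'
from h import *
st(); p,R,s=pose(); save("wrist","w3")
m,Rc,Rt=cal(1)
print("err p",np.round(p-m-Rc[:,2]*.104,4),"rot err deg",np.degrees(Ro.from_matrix(Rt.T@R).as_rotvec()))
for l in ["caliper_left","caliper_middle","gauge_grip"]:
    print(l,[(np.round(d["location"],4).tolist(),round(d["p"],2)) for d in manip.mark_of("wrist",l)[:2]])
k=manip.get_calibration("wrist");K=np.array(k["camera_matrix"]);C=np.array(k["xyz"]);A=np.array(k["attitude"])
def px(P): q=K@(A.T@(np.array(P)-C)); return np.round(q[:2]/q[2],0)
print("mouth",px(m),"mouth +-8x",px(m+Rc[:,0]*.008),px(m-Rc[:,0]*.008),"+-20y",px(m+Rc[:,1]*.02),px(m-Rc[:,1]*.02),"bladeend",px(p+R[:,2]*.064))
E
```

```text
t 6.4 p [0.5386 0.0486 0.1927] F [-0.6  0.1 -0.9] gap 0.201 gf 58.75519394874573 j [ -7.  18. 124.  51.  13. -66.]
[[-0.215, 0.828, 0.519], [0.977, 0.182, 0.114], [-0.0, 0.531, -0.847]]
err p [-0.0075  0.0273  0.0025] rot err deg [ 2.92930705  1.14276971 -1.76442896]
caliper_left []
caliper_middle [([0.6211, -0.0848, 0.1056], 0.82)]
gauge_grip [([0.5315, 0.0475, 0.206], 0.96)]
mouth [327. 234.] mouth +-8x [336. 235.] [318. 234.] +-20y [328. 213.] [326. 254.] bladeend [321. 219.]
```

View pics/w3.png

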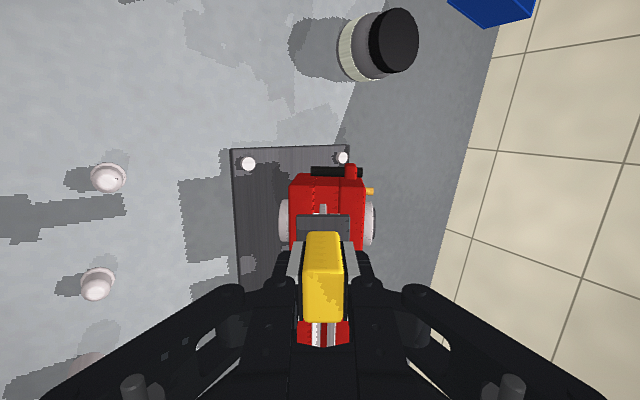

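```bash
python3 - <<'E'
from h import *
m,Rc,Rt=cal(0); plan(m+Rc[:,2]*.11,Rt,10)
E
```

```text
mm/row 14.5 deg/row 0.37
[-0.072, -0.003, -0.002] [-0.0016, -0.0007, 0.0011]
[-0.072, -0.003, -0.002] [-0.0016, -0.0007, 0.0011]
[-0.072, -0.002, -0.002] [-0.0016, -0.0007, 0.0011]
[-0.072, -0.002, -0.002] [-0.0016, -0.0007, 0.0011]
[-0.072, -0.002, -0.002] [-0.0016, -0.0007, 0.0011]
[-0.072, -0.001, -0.002] [-0.0016, -0.0007, 0.0011]
[-0.072, -0.001, -0.002] [-0.0016, -0.0007, 0.0011]
[-0.072, -0.001, -0.001] [-0.0016, -0.0007, 0.0011]
[-0.073, -0.001, -0.001] [-0.0016, -0.0007, 0.0011]
[-0.073, -0.0, -0.001] [-0.0016, -0.0007, 0.0011]
```

Request:
send_rows([
  [[-0.072,-0.003,-0.002],[-0.0016,-0.0007,0.0011],5],
  [[-0.072,-0.003,-0.002],[-0.0016,-0.0007,0.0011],5],
  [[-0.072,-0.002,-0.002],[-0.0016,-0.0007,0.0011],5],
  [[-0.072,-0.002,-0.002],[-0.0016,-0.0007,0.0011],5],
  [[-0.072,-0.002,-0.002],[-0.0016,-0.0007,0.0011],5],
  [[-0.072,-0.001,-0.002],[-0.0016,-0.0007,0.0011],5],
  [[-0.072,-0.001,-0.002],[-0.0016,-0.0007,0.0011],5],
  [[-0.072,-0.001,-0.001],[-0.0016,-0.0007,0.0011],5],
  [[-0.073,-0.001,-0.001],[-0.0016,-0.0007,0.0011],5],
  [[-0.073,0,-0.001],[-0.0016,-0.0007,0.0011],5],
  [[0,0,0],[0,0,0],5],
  [[0,0,0],[0,0,0],5],
])

```text
time_s: 7.8
tool_pos: [0.5632, -0.0925, 0.1947]
ee_rot: [[-0.177, 0.806, 0.564], [0.984, 0.145, 0.102], [0.0, 0.573, -0.819]]
wrist_force: [-0.1, 0.4, -0.8]
finger_gap: 0.2
grasp_force: 58.8
```

```bash
python3 - <<'E'
from h import *
st(); p,R,s=pose(); im=manip.camera("wrist")
k=manip.get_calibration("wrist");K=np.array(k["camera_matrix"]);C=np.array(k["xyz"]);A=np.array(k["attitude"])
m,Rc,Rt=cal(0)
print("err p",np.round(p-m-Rc[:,2]*.11,4),"rot err deg",np.degrees(Ro.from_matrix(Rt.T@R).as_rotvec()))
for l in ["caliper_left","caliper_middle","caliper_right","gauge_grip"]:
    print(l,[(np.round(d["location"],4).tolist(),round(d["p"],2)) for d in manip.mark_of("wrist",l)[:2]])
# rectify the mouth plane about the left caliper: 0.25 mm/px, right = +x(cal), up = +y(cal)
m1,_,_=cal(1); m2=m
outs=[]
for mm in (m1,m2):
    u,v=np.meshgrid(np.arange(400),np.arange(480))
    W=mm+((u-200)*.00025)[...,None]*Rc[:,0]-((v-240)*.00025)[...,None]*Rc[:,1]
    q=((W-C)@A)@K.T; q=(q[...,:2]/q[...,2:]).astype(np.float32)
    o=cv2.remap(im,q[...,0],q[...,1],cv2.INTER_CUBIC)[:,:,::-1].copy()
    cv2.drawMarker(o,(200,240),(0,255,0),cv2.MARKER_CROSS,30,1); outs.append(o)
cv2.imwrite("pics/w4r.png",np.hstack(outs)); cv2.imwrite("pics/w4.png",im[:,:,::-1])
E
```

```text
t 7.8 p [ 0.5632 -0.0925  0.1947] F [-0.1  0.4 -0.8] gap 0.2 gf 58.80377233028412 j [-24.  20. 120.  64.  21. -92.]
[[-0.177, 0.806, 0.564], [0.984, 0.145, 0.102], [0.0, 0.573, -0.819]]
err p [-0.     -0.     -0.0004] rot err deg [ 0.00901387 -0.05150811  0.11146849]
caliper_left [([0.5986, 0.0315, 0.1065], 0.91)]
caliper_middle [([0.6196, -0.0854, 0.1035], 0.71)]
caliper_right [([0.6463, -0.195, 0.0993], 0.68), ([0.3985, -0.2661, 0.0012], 0.34)]
gauge_grip [([0.5529, -0.0928, 0.2077], 0.59)]
```

View pics/w4r.png

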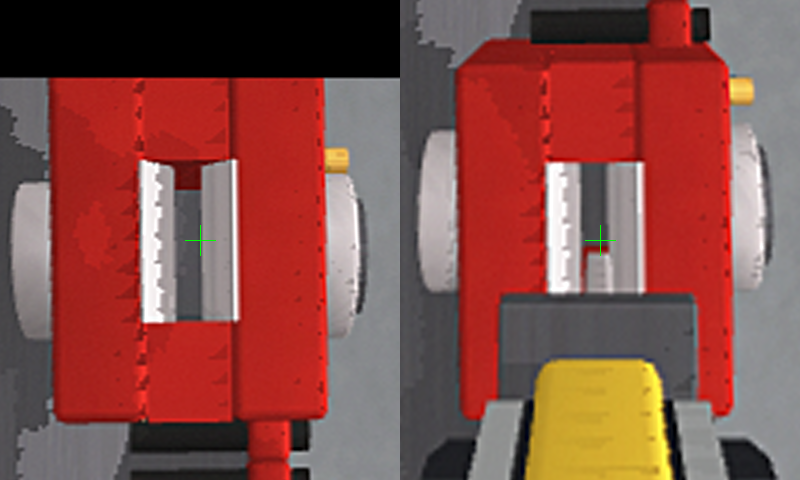

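```bash
sed -i 's/^MID=.*/MID=np.array([.6243,-.0819,.105]); YAW=11.3/' h.py; python3 - <<'E'
from h import *
m,Rc,Rt=cal(0); plan(m+Rc[:,2]*.069,Rt,5)
E
```

```text
mm/row 8.0 deg/row 0.21
[-0.002, -0.001, 0.04] [0.0, 0.0007, -0.001]
[-0.002, -0.001, 0.04] [0.0, 0.0007, -0.001]
[-0.002, -0.001, 0.04] [0.0, 0.0007, -0.001]
[-0.002, -0.001, 0.04] [0.0, 0.0007, -0.001]
[-0.002, -0.001, 0.04] [0.0, 0.0007, -0.001]
```

Request:
send_rows([
  [[-0.002,-0.001,0.04],[0,0.0007,-0.001],5],
  [[-0.002,-0.001,0.04],[0,0.0007,-0.001],5],
  [[-0.002,-0.001,0.04],[0,0.0007,-0.001],5],
  [[-0.002,-0.001,0.04],[0,0.0007,-0.001],5],
  [[-0.002,-0.001,0.04],[0,0.0007,-0.001],5],
  [[0,0,0],[0,0,0],5],
  [[0,0,0],[0,0,0],5],
])

```text
time_s: 8.75
tool_pos: [0.5853, -0.0901, 0.1615]
ee_rot: [[-0.196, 0.803, 0.562], [0.981, 0.161, 0.113], [0.0, 0.574, -0.819]]
wrist_force: [-0.3, 0.4, -0.8]
finger_gap: 0.201
grasp_force: 58.7
```

```bash
cat >> h.py <<'E'
def chk(i):
    p,R,s=pose(); m,Rc,Rt=cal(i); e=Rc.T@(p-m)
    print("t",round(s["time_s"],2),"cal mm",np.round(e*1e3,2),"blade depth",round(64-e[2]*1e3,1),"rot",np.round(np.degrees(Ro.from_matrix(Rt.T@R).as_rotvec()),2),"F cal",np.round(Rc.T@s["wrist_force"],1),"T",np.round(Rc.T@s["ft_torque"],2),"j",np.round(s["joint_positions"]))
def rect(i,name):
    im=manip.camera("wrist"); k=manip.get_calibration("wrist");K=np.array(k["camera_matrix"]);C=np.array(k["xyz"]);A=np.array(k["attitude"])
    m,Rc,Rt=cal(i); u,v=np.meshgrid(np.arange(400),np.arange(480))
    W=m+((u-200)*.00025)[...,None]*Rc[:,0]-((v-240)*.00025)[...,None]*Rc[:,1]
    q=((W-C)@A)@K.T; q=(q[...,:2]/q[...,2:]).astype(np.float32)
    o=cv2.remap(im,q[...,0],q[...,1],cv2.INTER_CUBIC)[:,:,::-1].copy(); cv2.drawMarker(o,(200,240),(0,255,0),cv2.MARKER_CROSS,30,1)
    cv2.imwrite(f"pics/{name}.png",o)
E
python3 - <<'E'
from h import *
chk(0); rect(0,"r5")
E
```

```text
t 8.75 cal mm [-0.2  -0.38 69.15] blade depth -5.1 rot [-0.    0.02 -0.  ] F cal [-0.6  0.4 -0.6] T [0.01 0.37 0.  ] j [ -23.   25.  119.   73.   20. -102.]
```

View pics/r5.png

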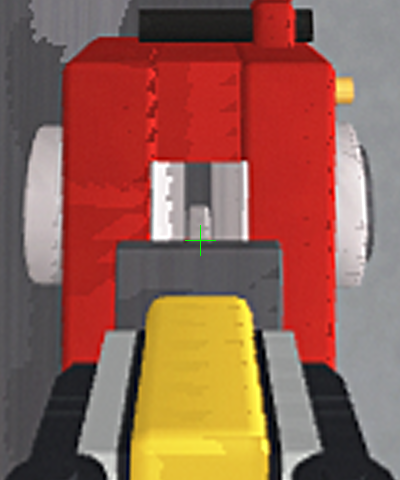

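Request:
send_rows([
  [[0,0,0.025],[0,0,0],5],
  [[0,0,0.025],[0,0,0],5],
  [[0,0,0.025],[0,0,0],5],
  [[0,0,0.025],[0,0,0],5],
  [[0,0,0],[0,0,0],5],
])

```text
time_s: 9.3
tool_pos: [0.5969, -0.0879, 0.1444]
ee_rot: [[-0.196, 0.804, 0.562], [0.981, 0.16, 0.113], [0.001, 0.573, -0.819]]
wrist_force: [-0.4, 0.7, -0.5]
finger_gap: 0.203
grasp_force: 58.8
```

```bash
python3 -c "
from h import *
chk(0)"
```

```text
t 9.3 cal mm [-0.4  -0.55 48.39] blade depth 15.6 rot [0.02 0.03 0.01] F cal [-0.4  0.8 -0.3] T [-0.03  0.38 -0.02] j [ -23.   27.  119.   79.   19. -107.]
```

Free so far; now past 22 mm gently.

Request:
send_rows([
  [[0,0,0.015],[0,0,0],5],
  [[0,0,0.015],[0,0,0],5],
  [[0,0,0.01],[0,0,0],5],
  [[0,0,0.005],[0,0,0],5],
  [[0,0,0],[0,0,0],5],
])

```text
time_s: 9.8
tool_pos: [0.6018, -0.0871, 0.1377]
ee_rot: [[-0.196, 0.803, 0.563], [0.981, 0.16, 0.113], [0.0, 0.574, -0.819]]
wrist_force: [-0.9, -0.0, -0.4]
finger_gap: 0.204
grasp_force: 58.8
```

```bash
python3 -c "
from h import *
chk(0)"
```

```text
t 9.8 cal mm [-0.16 -0.66 39.99] blade depth 24.0 rot [-0.01  0.    0.01] F cal [-1.   0.2  0.2] T [0.01 0.41 0.02] j [ -22.   28.  118.   81.   19. -109.]
```

Request:
send_rows([
  [[0,0,0.01],[0,0,0],5],
  [[0,0,0.01],[0,0,0],5],
  [[0,0,0.005],[0,0,0],5],
  [[0,0,0],[0,0,0],5],
])

```text
time_s: 10.2
tool_pos: [0.6046, -0.0865, 0.1335]
ee_rot: [[-0.196, 0.803, 0.563], [0.981, 0.16, 0.113], [0.0, 0.574, -0.819]]
wrist_force: [-0.1, 0.0, -1.9]
finger_gap: 0.205
grasp_force: 58.8
```

```bash
python3 -c "
from h import *
chk(0)"
```

```text
t 10.2 cal mm [-0.15 -0.64 34.94] blade depth 29.1 rot [-0.01  0.01  0.  ] F cal [-1.1  0.1 -1.5] T [-0.03  0.32 -0.01] j [ -22.   29.  118.   82.   19. -110.]
```

Request:
send_rows([
  [[0,0,0.015],[0,0,0],5],
  [[0,0,0.015],[0,0,0],5],
  [[0,0,0.015],[0,0,0],5],
  [[0,0,0.015],[0,0,0],5],
  [[0,0,0.01],[0,0,0],5],
  [[0,0,0],[0,0,0],5],
])

```text
time_s: 10.8
tool_pos: [0.6125, -0.0849, 0.1219]
ee_rot: [[-0.196, 0.803, 0.562], [0.981, 0.16, 0.113], [0.0, 0.574, -0.819]]
wrist_force: [-0.2, 0.2, -1.2]
finger_gap: 0.201
grasp_force: 58.8
```

```bash
python3 -c "
from h import *
chk(0)"
```

```text
t 10.8 cal mm [-0.25 -0.62 20.78] blade depth 43.2 rot [-0.    0.01  0.01] F cal [-0.8  0.2 -0.9] T [0.07 0.34 0.01] j [ -21.   30.  118.   86.   18. -113.]
```

Request:
send_rows([
  [[0,0,0.01],[0,0,0],5],
  [[0,0,0.01],[0,0,0],5],
  [[0,0,0.005],[0,0,0],5],
  [[0,0,0.005],[0,0,0],5],
  [[0,0,0],[0,0,0],5],
])

```text
time_s: 11.3
tool_pos: [0.6159, -0.0842, 0.1172]
ee_rot: [[-0.196, 0.803, 0.563], [0.981, 0.16, 0.112], [0.0, 0.574, -0.819]]
wrist_force: [0.2, -0.2, -1.3]
finger_gap: 0.199
grasp_force: 58.8
```

```bash
python3 -c "
from h import *
chk(0)"
```

```text
t 11.3 cal mm [-0.15 -0.63 15.  ] blade depth 49.0 rot [-0.01  0.    0.  ] F cal [-0.6 -0.3 -1.1] T [-0.05  0.39  0.02] j [ -21.   31.  117.   87.   18. -115.]
```

Request:
send_rows([
  [[0,0,0.003],[0,0,0],5],
  [[0,0,0.003],[0,0,0],5],
  [[0,0,0],[0,0,0],5],
])

```text
time_s: 11.6
tool_pos: [0.6163, -0.0842, 0.1167]
ee_rot: [[-0.196, 0.803, 0.563], [0.981, 0.16, 0.112], [-0.0, 0.574, -0.819]]
wrist_force: [-5.5, -0.1, 5.4]
finger_gap: 0.205
grasp_force: 60.3
```

```bash
python3 -c "
from h import *
chk(0)"
```

```text
t 11.6 cal mm [-0.06 -0.67 14.34] blade depth 49.7 rot [-0.04 -0.02 -0.  ] F cal [-1.4  0.9  7.5] T [ 0.07  0.51 -0.01] j [ -21.   31.  117.   87.   18. -115.]
```

Request:
send_rows([
  [[0,0,-0.003],[0,0,0],5],
  [[0,0,0],[0,0,0],20],
  [[0,0,0],[0,0,0],25],
  [[0,0,0],[0,0,0],35],
  [[0,0,0],[0,0,0],45],
  [[0,0,0],[0,0,0],45],
  [[0,0,0],[0,0,0],45],
])

```text
time_s: 12.3
tool_pos: [0.6162, -0.0842, 0.1168]
ee_rot: [[-0.196, 0.803, 0.563], [0.981, 0.16, 0.112], [0.0, 0.574, -0.819]]
wrist_force: [0.7, -0.2, 0.2]
finger_gap: 0.527
grasp_force: 0.0
```

```bash
python3 -c "
from h import *
chk(0);st()"
```

```text
t 12.3 cal mm [-0.11 -0.66 14.47] blade depth 49.5 rot [-0.02  0.    0.  ] F cal [ 0.7 -0.4 -0.2] T [0.02 0.3  0.03] j [ -21.   31.  117.   87.   18. -115.]
t 12.3 p [ 0.6162 -0.0842  0.1168] F [ 0.7 -0.2  0.2] gap 0.527 gf 0.0 j [ -21.   31.  117.   87.   18. -115.]
[[-0.196, 0.803, 0.563], [0.981, 0.16, 0.112], [0.0, 0.574, -0.819]]
```

Request:
send_rows([
  [[0,0,-0.03],[0,0,0],45],
  [[0,0,-0.05],[0,0,0],45],
  [[0,0,-0.05],[0,0,0],45],
  [[0,0,-0.05],[0,0,0],45],
  [[0,0,-0.05],[0,0,0],45],
  [[0,0,-0.08],[0,0,0],45],
  [[0,0,-0.08],[0,0,0],45],
  [[0,0,-0.08],[0,0,0],45],
  [[0,0,-0.08],[0,0,0],45],
  [[0,0,0],[0,0,0],45],
  [[0,0,0],[0,0,0],45],
])

```text
time_s: 13.4
tool_pos: [0.5543, -0.0967, 0.2071]
ee_rot: [[-0.196, 0.803, 0.563], [0.981, 0.16, 0.112], [-0.001, 0.574, -0.819]]
wrist_force: [1.3, 0.8, 0.6]
finger_gap: 0.526
grasp_force: 0.0
```

```bash
python3 -c "
from h import *
chk(0); save('wrist','end')
m,Rc,Rt=cal(0)
for c in ['wrist','scene','side']:
    if c!='wrist': manip.camera(c)
    for d in manip.mark_of(c,'gauge_grip')[:3]: print(c,np.round(Rc.T@(np.array(d['location'])-m)*1e3,1),round(d['p'],2))
"
```

```text
t 13.4 cal mm [ 2.0000e-02 -7.8000e-01  1.2468e+02] blade depth -60.7 rot [-0.06 -0.04 -0.  ] F cal [ 1.5  0.6 -0.4] T [ 0.    0.31 -0.01] j [-26.  18. 120.  61.  23. -90.]
wrist [-5.  -0.7 32.7] 0.67
scene [-0.3  2.2 32.3] 0.89
scene [-186.1  499.8   73.1] 0.68
scene [-91.9 320.7   9.7] 0.54
side [-6.3  0.3 29.2] 0.73
side [-186.6  496.7   74.3] 0.54
side [-41.4  -1.7 -99.6] 0.54
```

View pics/end.png

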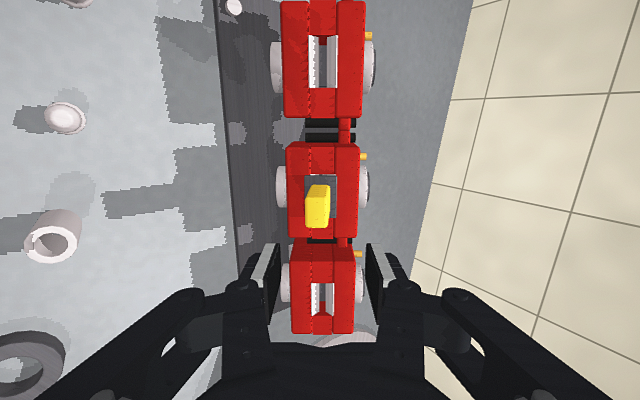

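```bash
python3 -c "
from bench import manip
print(manip.close_job())"
```

```text
the job is handed in; nothing more can be done
None
```

The feeler gauge is standing in the middle caliper. Its blade slid in past the 22 mm keeper depth with no resistance and went fully home, so I didn't probe the left and right calipers. The gauge leans slightly, which I estimate is within the limits. I released it, backed the arm clear and handed the job in at about 13.5 s; no verdict came back.

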